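# Stop the core rubbing machine, clear its disc and reset the stop button

## Task

A sanding block was left lying on the black disc of the green core rubbing machine. First press the red mushroom button on the yellow-topped box down until it latches and take the hand off it; while it stays latched, slide the block, without lifting it, off the disc into the machine's steel side tray so that it lies flat there, quite clear of the disc. Then reset the button by twisting its red head clockwise, so that it springs fully up again, and leave the mould half, the mallet and the scraper beside it where they are.

Things in the scene. Friction and masses are not known exactly. Their poses are not given: they have to be found in the camera images.
- machine: Green core rubbing machine fixed to the bench: housing 250 x 430 mm, 54 mm high, yaw varies. Origin at bench level. In its own frame the black abrasive disc is centred at (0, +100 mm) and the steel side tray at (0, -104 mm): the block has to travel along the machine's own -y. Nothing stands between disc and tray.
- disc: Black round abrasive disc, 228 mm across, 12 mm thick, fixed (does not turn) on the machine. Origin at the centre of its underside; its flat top is 70 mm above the bench. Its edge nearest the tray is 4 mm from the tray floor.
- disc_mid (a point): Centre of the top face of the disc, 70 mm above the bench; axes as those of machine.
- tray: Steel tray fixed on the machine beside the disc, open towards the disc (+y). Floor inside 210 mm (x) by 168 mm (y), 67 mm above the bench, so about 3 mm lower than the disc's top. A 5 mm thick rim rises 15 mm above the floor on the other three sides. Origin in the middle of the floor; axes as the machine's.
- tray_mid (a point): Middle of the tray floor (67 mm above the bench); axes as the machine's.
- block: Sanding block, loose, tan top and black underside, 66 mm (own x) x 112 mm (own y) x 32 mm high, 80 to 170 g. Origin at the centre of its underside. It lies flat on the disc, within about 50 mm of its centre, at any yaw.
- stop_box: Stop box fixed to the bench: 100 x 100 mm, 70 mm high, grey with a yellow top. Origin at the centre of its underside. The button stands on its middle.
- cap_top (a point): Centre of the top face of the red mushroom head, 114 mm above the bench when up. The head is round, 50 mm in diameter and 22 mm thick (side wall vertical from 3 to 16 mm above its underside, rounded above); under it a 22 mm stem, so 22 mm free between head and box top when up, about 14 mm when latched. Three white pointers on it show its turning.
- button (a joint): Downward travel of the button in m: 0 is up, 0.0105 the bottom stop. A spring pushes it up with 3 N at the top and 8 N at the bottom. It latches once pressed past about 0.008 and then rests at about 0.0075 when let go. Twisting the head is the only way to unlatch it; then the spring lifts it to 0 as soon as nothing holds it.
- button_head (a joint): Turning of the red head in rad, growing clockwise seen from above, 0 to 1.2 (stops). It starts between 0 and 0.25. Turned past about 0.7 the latch lets go (turn to about 1.0 to be sure). Needs about 0.1 N m; the head stays at the angle where it is left, and does not turn back by itself. While it stands beyond about 0.55 the button does not latch.
- mould_half: Bystander: black half of a split mould, 63 x 147 mm, 142 mm high, loose, standing on the bench beyond the stop box. Origin at the centre of its underside.
- mallet: Bystander: wooden mallet 189 mm long, head 77 mm wide, 48 mm high, loose, lying on the bench to the right of the mould half. Origin at the middle of its length, underside.
- scraper: Bystander: scraper with a wooden handle, 188 mm long, 24 mm high, loose, lying on the bench on the robot's side. Origin at the middle of its length, underside.
Mind the look-alikes: they are no part of the job. What is shaped like the block but blue or turquoise is not meant.

How it is judged:
On the way, in this order (a step that is already met when the one before it is completed fails the run):
1. the button is latched down and let go, the block not yet moved (under 10 mm) (value of joint button above 0.0065 m and distance of block from where it was at the start of the episode below 0.01 m and contact force between each of the fingers, the arm and button below 0.1 N), for 0.3 s.
2. with the button still latched, the block lies flat and still in the tray, clear of the disc (value of joint button above 0.0065 m and contact force between block and tray above 0.2 N and contact force between block and disc below 0.05 N and angle between block's own z axis and vertical below 0.05 rad and horizontal distance between block and tray_mid below 0.1 m and z of block in the frame of tray_mid below 0.003 m and linear speed of block below 0.02 m/s), for 0.3 s.
3. the head is turned clockwise and the button is fully up (value of joint button_head above 0.5 rad and value of joint button below 0.0015 m), for 0.2 s.
At the end, for the whole second after the job is handed in: The button is fully up (within 1.5 mm); the block rests flat (within 0.05 rad) on the tray floor, at rest, inside the rim (its centre within 100 mm of the tray's middle), not touching the disc (value of joint button below 0.0015 m and contact force between block and tray above 0.2 N and contact force between block and disc below 0.05 N and angle between block's own z axis and vertical below 0.05 rad and horizontal distance between block and tray_mid below 0.1 m and z of block in the frame of tray_mid below 0.003 m and linear speed of block below 0.02 m/s).
It fails at once if the block is lifted (more than 20 mm above the disc) (z of block in the frame of disc_mid above 0.02 m).
It fails at once if the block falls off the machine (height (world z) of block below 0.045 m).
It fails at once if the mould half is moved (more than 30 mm) (distance of mould_half from where it was at the start of the episode above 0.03 m).
It fails at once if the mallet is moved (more than 30 mm) (distance of mallet from where it was at the start of the episode above 0.03 m).
It fails at once if the scraper is moved (more than 30 mm) (distance of scraper from where it was at the start of the episode above 0.03 m).
It also fails if it takes over 69 s, if anything falls off the work surface, if the arm or the gripper's body presses on something with over 40 N, if the wrist force passes 120 N, or if a joint passes its speed limit or range.

## Robot

A 7-joint arm with a two-finger parallel gripper is mounted at the origin on a cart in front of the work surface, level with it; the furniture and walls round the work are solid. World frame = base frame: x ahead of the robot, y to its left, z up, the work surface at z = 0. Lengths are in m, angles in rad, forces in N, time in s.
With the tool pointing down it reaches from about 0.35 to 0.775 m from the base axis. Payload 3.1 kg.
Tool frame: the origin (TCP) lies on the centre line of the jaws, within the pads' length; the fingertips stand 14 mm ahead of it and the grasp point (between the pads) lies 5 mm behind it; z points along the fingers, y is the line along which they close (so a half turn about z gives the same grasp; the last joint's range is limited). The gripper opens to 85 mm and grips with 20 to 120 N. Pads are 22 mm wide; open, the fingers measure 114 mm over their backs; the gripper's body (76 mm by 85 mm) begins 54 mm behind the grasp point. The pads swing forward as they close: fully open they stand 13 mm farther back than shut.
Start: joints at [1.276, 0.311, 0.014, 1.512, -0.004, 1.319, -0.027], TCP at [0.138, -0.533, 0.245] pointing down, gripper open.
Joint ranges: [-2.7, 2.7], [-0.3, 1.91], [-1.27, 1.3], [0.12, 2.57], [-1.44, 4.58], [0.2, 2.03], [-3.05, 3.05]. Speed limits (rad/s): [2.79, 2.79, 3.14, 3.14, 3.14, 3.14, 3.14].

## Interface

Orientations are given as [roll, pitch, yaw] about the fixed x, y, z axes, in that order (R = Rz(yaw) Ry(pitch) Rx(roll)).
In Python, from rig import env, optics gives the robot as it stands.
- The arm moves only by the tool send_rows, never from a script. Its argument "increments" is a list of rows, each a list of 4 numbers: the shift along the world's x, y, z in mm, then the turn about the world's z in degrees. A call has 1 to 20 rows; each row shifts and turns the commanded pose from where the row before left it; what a row does not reach is not made up. A row lasts 1/10 s, in which the tool goes at most 50 mm and 8.59 degrees, less where a joint would pass 70% of its speed; a pose out of reach is approached as far as the arm can. A call is refused whole if a number of a shift passes 50 or a number of a turn 8.59, either way. A call with a gripper value outside its range is refused whole. "fingers" is the gripper command: -1 is fully open, 1 is shut, values between are in proportion, set as the call begins (left out, the last holds). The fingers move at their own pace and stop on an object; "force" is the grip in N (left out, the last holds). Time passes only in rows, so rows that do not move let the fingers close. It gives the time, the measured TCP pose, the force, the opening and the grip force at its end, in the units of the state.
- env.get_state(): the state, without advancing time (a new reading comes with each control period).
- optics.get_image(name): name is "scene" or "top"; returns a dict with "color" (400x640x3 uint8, red, green, blue), "depth" (400x640 float32, m along the optical axis (not along the pixel's ray), 0 where there is no reading), "K" (3x3 intrinsics, pixels), "k1" (the pictures are not rectified: a ray, as slopes to the right and down, at radius r is drawn at 1 + k1 r^2 times it, then the intrinsics apply), "pose" (4x4, takes a point from camera to world coordinates). Camera axes: x right, y down, z forward; pixel columns grow to the right and rows downward; lengths in m; the calibration is good to about 2 mm. A picture is of the moment at which its call begins.
- env.sign_off(): hands the job in; it is judged then, once.
The state is a dict: "time_s": time; "joint_pos": joint angles; "qd": joint speeds; "joint_efforts": joint torques, N m; "eef_pos": TCP position; "tcp_rot": TCP orientation; "force": force on the tool from outside, world axes, zero at the start; "moment": the same for the moment, N m; "opening": finger opening in m; "grip_force": force on a finger pad.
Only numpy, scipy, OpenCV 4.12 (cv2) and the standard library are available. Lean on these libraries where they do the work, as an engineer would, in place of code of your own. Each camera call takes 0.05 s, during which the arm holds its last target. There are 200 camera calls.

## Working session

There is one attempt and no reset: what is moved stays moved. The work goes in short steps, Python scripts to look and compute and a tool call to move; the robot and the scene stay as the last step left them, time stands still between calls to the robot, and variables do not carry over. Pictures are saved under pics/ and viewed, at most 10 in all, crops included, and the job is handed in when it is done.

Besides the shell and the picture viewer there is one more tool, called after ">>>" as name(argument=value, ...) on one line, values as JSON. send_rows: Moves the arm, as the interface text tells. Its arguments: {"type":"object","properties":{"increments":{"type":"array","items":{"type":"array","items":{"type":"number"}}},"fingers":{"type":"number"},"force":{"type":"number"}},"required":["increments"]}

```bash
mkdir -p pics; cat > h.py <<'E'
from rig import env, optics
import numpy as np, cv2
def grab(n):
    d=optics.get_image(n); np.savez('%s.npz'%n,**{k:np.array(v) for k,v in d.items()}); return d
def load(n): return dict(np.load('%s.npz'%n))
def pt(d,u,v,z=None):
    K=d['K'];k1=float(d['k1']);a=np.array([(u-K[0,2])/K[0,0],(v-K[1,2])/K[1,1]]);s=a.copy()
    for _ in range(20): s=a/(1+k1*(s@s))
    T=d['pose']
    if z is None:
        w=d['depth'][int(round(v))-1:int(round(v))+2,int(round(u))-1:int(round(u))+2];t=np.median(w)
    else:
        r=T[:3,:3]@np.array([*s,1]);t=(z-T[2,3])/r[2]
    return T[:3,:3]@(np.array([*s,1])*t)+T[:3,3]
E
python3 - <<'E'
from h import *
for n in('scene','top'):
    d=grab(n); cv2.imwrite('pics/%s0.png'%n,d['color'][:,:,::-1])
    print(n,d['K'],d['k1'],d['pose'])
s=env.get_state();print(s)
E
```

```text
scene [[478.76978261   0.         317.97072682]
 [  0.         478.76978261 201.49938333]
 [  0.           0.           1.        ]] -0.08680477808891165 [[ 0.79460962 -0.35977263  0.48903907 -0.46874848]
 [-0.60702761 -0.45669794  0.65034181 -1.2389333 ]
 [-0.01063204 -0.81362808 -0.5812885   1.27702425]
 [ 0.          0.          0.          1.        ]]
top [[501.62938706   0.         322.65120727]
 [  0.         501.62938706 193.35906107]
 [  0.           0.           1.        ]] 0.03793420864186166 [[ 0.01263626 -0.91411478  0.40525854 -0.34054655]
 [-0.99987756 -0.01529258 -0.00331753  0.08244433]
 [ 0.00923005 -0.405167   -0.9141961   2.02919784]
 [ 0.          0.          0.          1.        ]]
{'time_s': 0.1, 'joint_pos': array([ 1.27631134,  0.31165858,  0.01394184,  1.51290216, -0.00442581,
        1.31922016, -0.02719449]), 'qd': array([ 1.17131866e-03, -5.06999745e-04,  2.30351319e-04, -2.79470750e-03,
       -1.86234208e-03, -6.48752712e-04, -1.65567990e-05]), 'joint_efforts': array([ 1.08287357e-03, -3.80854046e+01,  1.46724153e-01, -2.31241876e+01,
        1.23222952e-02,  8.05979187e-03,  6.54674011e-06]), 'eef_pos': array([ 0.13744579, -0.53189416,  0.24432028]), 'tcp_rot': array([-3.13943569e+00,  4.95330075e-05,  2.52909296e-01]), 'force': array([-0.04549681,  0.03634703,  0.34686196]), 'moment': array([-0.00422521, -0.02393889,  0.03690109]), 'grip_force': 0.0, 'opening': 0.08544836139472316}
```

View pics/scene0.png

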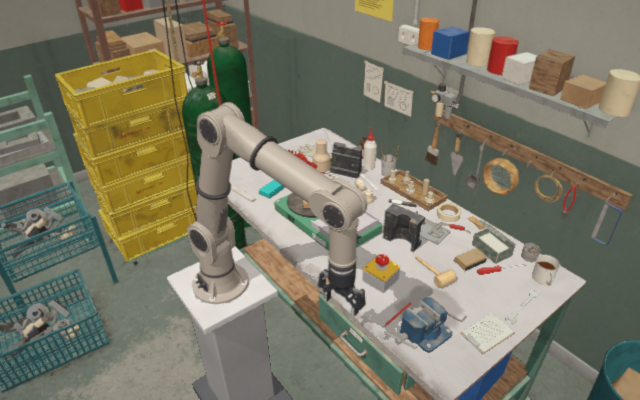

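View pics/top0.png

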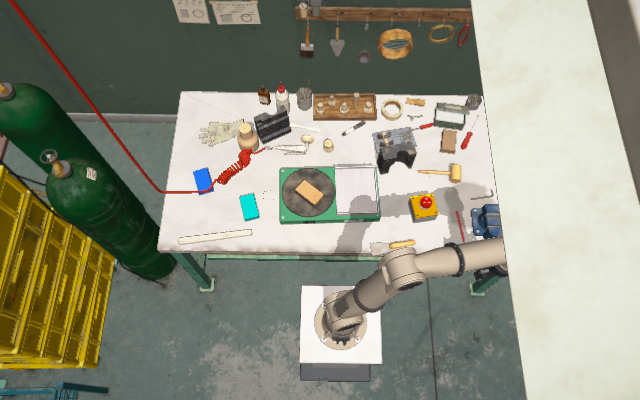

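The top view shows these possible blocks: tan one on the disc (308,191), turquoise (249,207), blue (203,181) and a brown box (449,141). I choose the tan one on the disc. The red button is at (426,201), and the scraper lies near (393,246). I'll check this in one close crop.

```bash
python3 - <<'E'
from h import *
d=load('top'); c=d['color'][150:260,270:450,::-1]
cv2.imwrite('pics/crop1.png',cv2.resize(c,None,fx=4.4,fy=4.4,interpolation=cv2.INTER_CUBIC))
E
```

```text
(no output)
```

View pics/crop1.png

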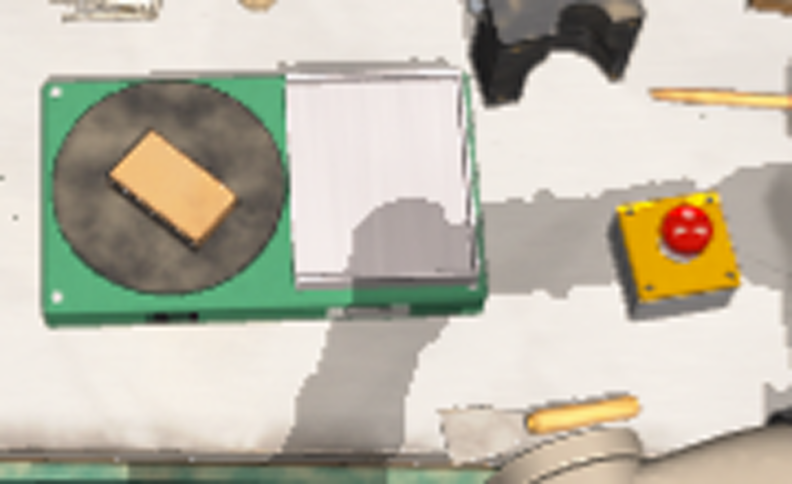

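The crop shows the tan block on the disc with top corners at (153,130), (236,197), (197,243) and (109,175). The disc is centred near (170,187), the tray spans x 287–472, and the red cap is at (686,230) on the yellow top. Choice confirmed.

```bash
python3 - <<'E'
from h import *
d=load('top')
P=lambda x,y,z=None: pt(d,270+(x+.5)/4.4-.5,150+(y+.5)/4.4-.5,z)
def show(n,l,z):
    q=np.array([P(x,y,z) for x,y in l]);print(n,q.mean(0).round(4),q.round(3)[:,:2].tolist(),'edges',np.linalg.norm(q-np.roll(q,-1,0),axis=1).round(3), 'ang',np.degrees(np.arctan2(*(np.roll(q,-1,0)-q).T[1::-1])).round(1))
show('block',[(153,130),(236,197),(197,243),(109,175)],.102)
show('discLR',[(53,187),(287,187)],.07)
show('discTB',[(170,80),(170,293)],.07)
show('tray',[(287,75),(462,73),(472,285),(296,285)],.075)
show('mach',[(42,80),(45,312),(485,300),(465,73)],.054)
show('box',[(617,205),(718,195),(740,290),(640,302)],.07)
show('cap',[(662,226),(686,204),(712,230),(686,255)],.105)
for n,x,y in(('blk',173,187),('disc',170,270),('tray',330,130),('cap',686,230),('cap2',686,222),('scr',580,414),('blade',480,430),('mal',700,94),('mould',560,20),('mould2',500,85)):print(n,P(x,y).round(3))
# cap from depth: points z>.1
c=np.array([P(x,y) for x in range(640,735,4) for y in range(190,270,4)]);m=c[c[:,2]>.106];print(m.mean(0),m.min(0),m.max(0))
E
```

```text
block [0.5197 0.1327 0.102 ] [[0.579, 0.154], [0.509, 0.073], [0.461, 0.109], [0.53, 0.195]] edges [0.107 0.06  0.11  0.063] ang [-130.6  143.    51.1  -40.1]
discLR [0.5328 0.1369 0.07  ] [[0.531, 0.251], [0.535, 0.023]] edges [0.227 0.227] ang [-89.  91.]
discTB [0.5357 0.137  0.07  ] [[0.649, 0.14], [0.422, 0.134]] edges [0.227 0.227] ang [-178.6    1.4]
tray [ 0.5443 -0.0661  0.075 ] [[0.654, 0.024], [0.659, -0.15], [0.433, -0.153], [0.431, 0.015]] edges [0.174 0.226 0.167 0.224] ang [ -88.3 -179.3   90.9    2.4]
mach [0.5396 0.0497 0.054 ] [[0.655, 0.268], [0.407, 0.254], [0.426, -0.167], [0.67, -0.155]] edges [0.248 0.421 0.244 0.424] ang [-176.6  -87.4    2.8   92.1]
box [ 0.4773 -0.3532  0.07  ] [[0.521, -0.297], [0.533, -0.395], [0.434, -0.409], [0.421, -0.313]] edges [0.099 0.1   0.097 0.102] ang [ -82.9 -172.3   98.2    9.1]
cap [ 0.4821 -0.3542  0.105 ] [[0.484, -0.331], [0.508, -0.356], [0.481, -0.378], [0.455, -0.352]] edges [0.034 0.035 0.037 0.036] ang [ -46.4 -139.4  134.6   35.1]
blk [0.52  0.133 0.099]
disc [0.446 0.135 0.07 ]
tray [ 0.597 -0.019  0.07 ]
cap [ 0.476 -0.351  0.115]
cap2 [ 0.484 -0.351  0.117]
scr [ 0.324 -0.258  0.021]
blade [ 0.31  -0.163  0.011]
mal [ 0.671 -0.399  0.013]
mould [ 0.697 -0.243  0.118]
mould2 [ 0.658 -0.19   0.052]
[ 0.47867552 -0.3508182   0.11164507] [ 0.45875452 -0.37693814  0.1060675 ] [ 0.50086909 -0.32820154  0.11800279]
```

>>> send_rows(increments=[[17, 9, 0, 0], [17, 9, 0, 0], [17, 9, 0, 0], [17, 9, 0, 0], [17, 9, 0, 0], [17, 9, 0, 0], [17, 9, 0, 0], [17, 9, 0, 0], [17, 9, 0, 0], [17, 9, 0, 0], [17, 9, 0, 0], [17, 9, 0, 0], [17, 9, -10, 0], [17, 9, -10, 0], [17, 9, -10, 0], [17, 9, -10, 0], [17, 9, -10, 0], [17, 9, -10, 0], [17, 9, -10, 0], [18, 10, -10, 0]], fingers=1, force=30)

```text
time_s: 2.1
eef_pos: [0.4786, -0.3512, 0.1642]
tcp_rot: [-3.141, 0.001, 0.252]
force: [0.5, -0.5, 0.2]
opening: -0.0
grip_force: 0.0
```

>>> send_rows(increments=[[0, 0, -10, 0], [0, 0, -8, 0], [0, 0, -5, 0], [0, 0, 0, 0], [0, 0, 0, 0]])

```text
time_s: 2.6
eef_pos: [0.4778, -0.3526, 0.1426]
tcp_rot: [3.141, 0.0, 0.251]
force: [-0.1, 0.3, 0.1]
opening: -0.0001
grip_force: 0.0
```

>>> send_rows(increments=[[0, 0, -6, 0], [0, 0, -5, 0], [0, 0, -4, 0], [0, 0, -3, 0], [0, 0, -3, 0], [0, 0, -2, 0], [0, 0, -2, 0], [0, 0, 0, 0]])

```text
time_s: 3.4
eef_pos: [0.4785, -0.3516, 0.118]
tcp_rot: [3.141, 0.0, 0.253]
force: [-2.5, 1.3, 7.3]
opening: -0.0002
grip_force: 3.3
```

Contact is as expected at about 10 mm of travel. I'll go on to the bottom stop, then lift off.

>>> send_rows(increments=[[0, 0, -1, 0], [0, 0, -1, 0], [0, 0, 0, 0]])

```text
time_s: 3.7
eef_pos: [0.4785, -0.3517, 0.1176]
tcp_rot: [3.141, -0.0, 0.253]
force: [-3.2, 3.1, 12.1]
opening: 0.0005
grip_force: 6.0
```

>>> send_rows(increments=[[0, 0, 5, 0], [0, 0, 10, 0], [0, 0, 20, 0], [0, 0, 25, 0], [0, 0, 0, 0], [0, 0, 0, 0], [0, 0, 0, 0]])

```text
time_s: 4.4
eef_pos: [0.478, -0.3511, 0.174]
tcp_rot: [-3.14, 0.001, 0.253]
force: [-0.3, -0.4, 0.2]
opening: -0.0
grip_force: 0.0
```

```bash
python3 - <<'E'
from h import *
d=grab('top');d1=grab('scene')
cv2.imwrite('pics/crop2.png',cv2.resize(d1['color'][220:320,340:440,::-1],None,fx=5,fy=5,interpolation=cv2.INTER_CUBIC))
P=lambda x,y,z=None: pt(d,270+(x+.5)/4.4-.5,150+(y+.5)/4.4-.5,z)
c=np.array([P(x,y) for x in range(640,735,4) for y in range(190,270,4)]);m=c[(c[:,2]>.09)&(c[:,2]<.13)];print(len(m),m.mean(0),m.max(0))
E
```

```text
<stdin>:5: RuntimeWarning: Mean of empty slice.
  ret = um.true_divide(
Traceback (most recent call last):
ValueError: zero-size array to reduction operation maximum which has no identity
```

View pics/crop2.png

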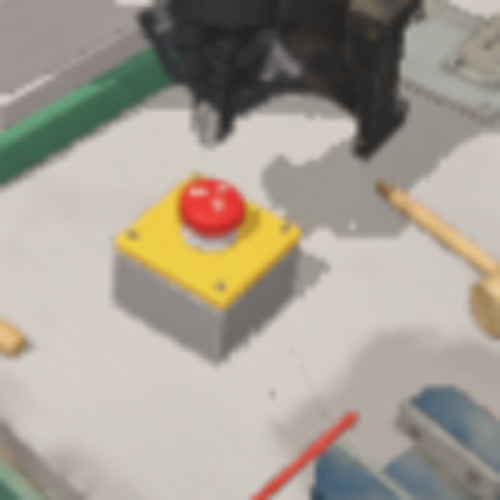

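The crop shows the cap at (212,205), with the fingertips well above it. I'll check the cap height from the depth image.

```bash
python3 - <<'E'
from h import *
d=load('scene')
c=np.array([pt(d,u,v) for u in range(370,396) for v in range(250,275) ])
m=c[(c[:,2]>.076)&(c[:,2]<.13)];print(len(m),m.mean(0),np.percentile(m[:,2],[50,80,90,98]))
E
```

```text
146 [ 0.47464516 -0.35976341  0.10064642] [0.10400828 0.10702926 0.10765484 0.10857363]
```

The cap top is at about 107 mm, so the button is latched. Now to the block.

>>> send_rows(increments=[[2, 24, 2, 0], [2, 24, 0, 1.9], [2, 24, 0, 1.9], [2, 24, 0, 1.9], [2, 24, 0, 1.9], [2, 24, 0, 1.9], [2, 24, 0, 1.9], [2, 24, 0, 1.9], [2, 24, 0, 1.9], [2, 24, 0, 1.9], [2, 24, 0, 1.9], [2, 24, 0, 1.9], [2, 24, 0, 1.9], [2, 24, 0, 1.9], [2, 24, 0, 1.9], [2, 24, 0, 1.9], [2, 24, 0, 1.9], [2, 24, 0, 1.9], [2, 24, 0, 1.9], [4, 28, 0, 2.1]], fingers=-1)

```text
time_s: 6.5
eef_pos: [0.5202, 0.1337, 0.1773]
tcp_rot: [3.141, 0.001, 0.888]
force: [1.1, 0.3, 0.6]
opening: 0.0855
grip_force: 0.0
```

>>> send_rows(increments=[[0, 0, -15, 0], [0, 0, -15, 0], [0, 0, -10, 0], [0, 0, 0, 0], [0, 0, 0, 0]])

```text
time_s: 7.0
eef_pos: [0.5207, 0.1326, 0.1375]
tcp_rot: [3.141, -0.0, 0.886]
force: [0.8, -0.0, -0.4]
opening: 0.0853
grip_force: 0.0
```

```bash
python3 - <<'E'
from h import *
d=grab('top'); c=d['color'][160:230,270:385,::-1]
cv2.imwrite('pics/crop3.png',cv2.resize(c,None,fx=6,fy=6,interpolation=cv2.INTER_CUBIC))
E
```

```text
(no output)
```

View pics/crop3.png

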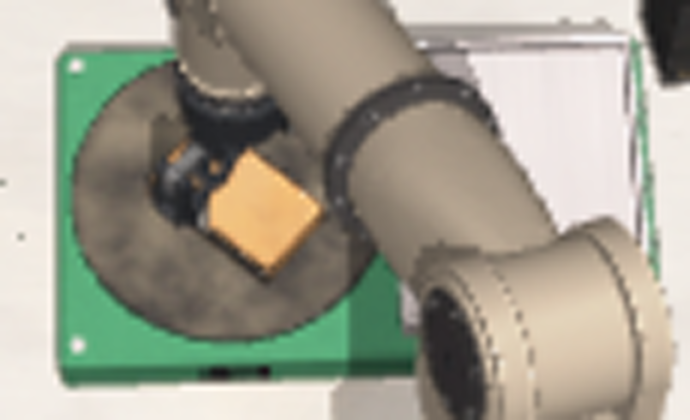

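The crop shows the block unmoved (right corner at (322,210)), with the gripper at (150–290, 60–220) covering its left end. I'll check the finger positions by depth.

```bash
python3 - <<'E'
from h import *
d=load('top')
def proj(d,p):
    T=np.linalg.inv(d['pose']);c=T[:3,:3]@np.array(p)+T[:3,3];s=c[:2]/c[2];s=s*(1+float(d['k1'])*(s@s));return d['K'][0,0]*s[0]+d['K'][0,2],d['K'][1,1]*s[1]+d['K'][1,2]
for p in([.487,.16,.13],[.554,.106,.13],[.52,.133,.2]):
    u,v=proj(d,p);print(p,(u-270)*6,(v-160)*6)
for x,y in((180,185),(170,160),(215,195),(190,210),(230,130)):print(x,y,pt(d,270+x/6,160+y/6).round(3))
d=grab('scene'); u,v=map(int,proj(d,[.52,.133,.1])); print(u,v)
c=d['color'][v-50:v+50,u-60:u+60,::-1];cv2.imwrite('pics/crop4.png',cv2.resize(c,None,fx=6,fy=6,interpolation=cv2.INTER_CUBIC))
E
```

```text
[0.487, 0.16, 0.13] 192.9440892155036 217.35046968452633
[0.554, 0.106, 0.13] 273.1995747884888 130.47375855032834
[0.52, 0.133, 0.2] 231.66511799698242 131.22106707285621
180 185 [0.465 0.165 0.232]
170 160 [0.48  0.172 0.239]
215 195 [0.516 0.146 0.104]
190 210 [0.468 0.16  0.186]
230 130 [0.484 0.132 0.279]
309 195
```

View pics/crop4.png

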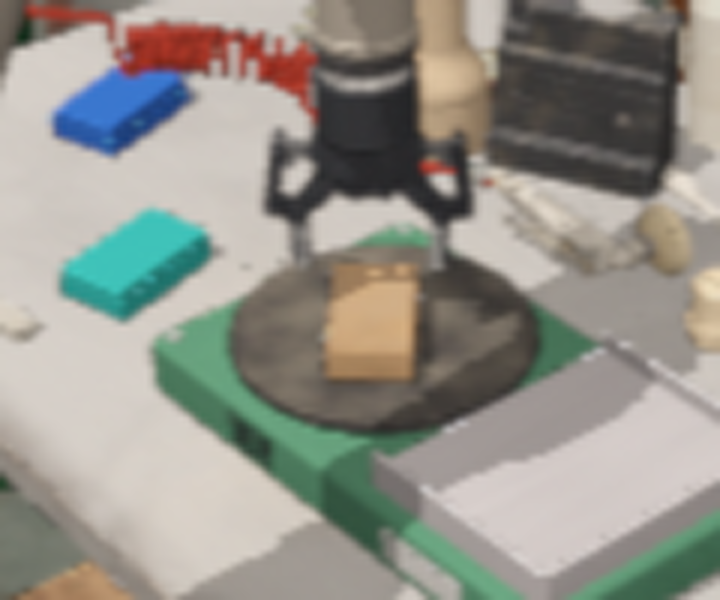

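The scene crop shows the fingers at (302,250) and (438,250) straddling the block at (372,320) symmetrically, aligned with its short side. I'll lower and grip gently.

>>> send_rows(increments=[[0, 0, -10, 0], [0, 0, -10, 0], [0, 0, -10, 0], [0, 0, -8, 0], [0, 0, -5, 0], [0, 0, -3, 0], [0, 0, 0, 0]])

```text
time_s: 7.8
eef_pos: [0.5204, 0.1325, 0.0908]
tcp_rot: [-3.141, 0.001, 0.887]
force: [0.0, -0.6, -0.5]
opening: 0.0856
grip_force: 0.0
```

>>> send_rows(increments=[[0, 0, 0, 0], [0, 0, 0, 0], [0, 0, 0, 0], [0, 0, 0, 0], [0, 0, 0, 0]], fingers=0.6, force=20)

```text
time_s: 8.3
eef_pos: [0.5212, 0.1326, 0.0919]
tcp_rot: [3.141, -0.001, 0.886]
force: [0.1, -0.4, 2.4]
opening: 0.0618
grip_force: 24.0
```

>>> send_rows(increments=[[1, -5, 0, 0], [1, -10, 0, 0], [1, -10, 0, 0], [1, -10, 0, 0], [1, -10, 0, 0], [1, -10, 0, 0], [1, -10, 0, 0], [1, -10, 0, 0], [1, -10, 0, 0], [1, -10, 0, 0], [1, -10, 0, 0], [1, -10, 0, 0], [1, -10, 0, 0], [1, -10, 0, 0], [1, -10, 0, 0], [1, -10, 0, 0], [1, -10, 0, 0], [1, -10, 0, 0], [1, -10, 0, 0], [1, -10, 0, 0]])

```text
time_s: 10.3
eef_pos: [0.5398, -0.0644, 0.0905]
tcp_rot: [-3.141, 0.002, 0.886]
force: [0.1, -0.2, -1.7]
opening: 0.0613
grip_force: 23.5
```

>>> send_rows(increments=[[0, -5, 0, 0], [0, 0, -1, 0], [0, 0, -1, 0], [0, 0, -1, 0], [0, 0, 0, 0]])

```text
time_s: 10.8
eef_pos: [0.5405, -0.0669, 0.0889]
tcp_rot: [3.142, 0.0, 0.887]
force: [-1.6, 0.3, 3.0]
opening: 0.0614
grip_force: 24.1
```

Force reads +3 N, so the block is on the floor. I'll release it and rise.

>>> send_rows(increments=[[0, 0, 0, 0], [0, 0, 0, 0], [0, 0, 0, 0], [0, 0, 0, 0], [0, 0, 0, 0]], fingers=-1)

```text
time_s: 11.3
eef_pos: [0.5406, -0.0675, 0.0883]
tcp_rot: [3.142, -0.0, 0.886]
force: [-0.4, -1.4, -0.2]
opening: 0.0853
grip_force: 0.0
```

>>> send_rows(increments=[[0, 0, 5, 0], [0, 0, 10, 0], [0, 0, 20, 0], [0, 0, 25, 0], [0, 0, 25, 0], [0, 0, 0, 0], [-3, -14, 0, -1.9], [-3, -14, 0, -1.9], [-3, -14, 0, -1.9], [-3, -14, 0, -1.9], [-3, -14, 0, -1.9], [-3, -14, 0, -1.9], [-3, -14, 0, -1.9], [-3, -14, 0, -1.9], [-3, -14, 0, -1.9], [-3, -14, 0, -1.9]])

```text
time_s: 12.9
eef_pos: [0.5104, -0.2087, 0.1733]
tcp_rot: [3.142, -0.0, 0.552]
force: [-0.0, -0.5, 0.1]
opening: 0.0855
grip_force: 0.0
```

```bash
python3 - <<'E'
from h import *
d=grab('top'); c=d['color'][150:260,270:450,::-1]
cv2.imwrite('pics/crop5.png',cv2.resize(c,None,fx=4.4,fy=4.4,interpolation=cv2.INTER_CUBIC))
d=grab('scene'); c=d['color'][180:300,290:430,::-1]
cv2.imwrite('pics/crop6.png',cv2.resize(c,None,fx=5,fy=5,interpolation=cv2.INTER_CUBIC))
E
```

```text
(no output)
```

View pics/crop5.png

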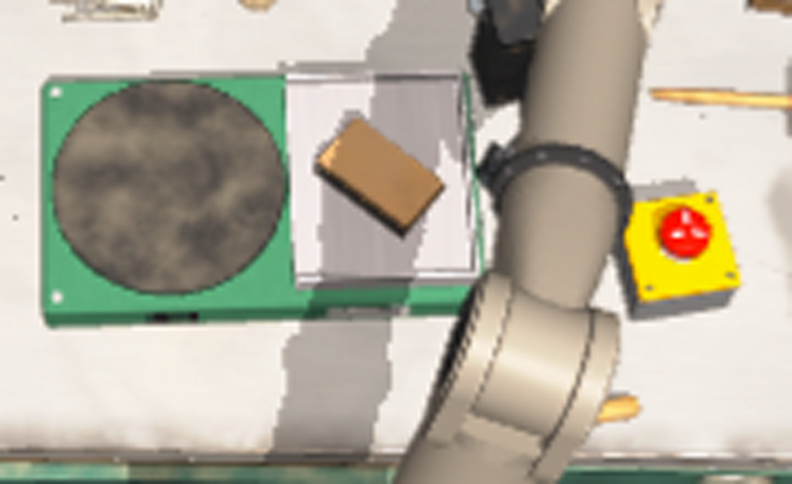

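View pics/crop6.png

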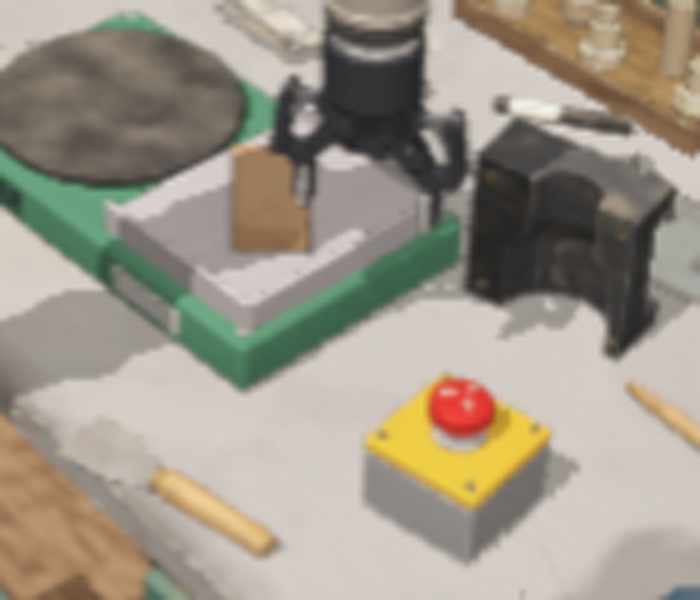

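The block lies flat inside the tray at (380,178) in the top crop, clear of the disc, and the bystanders are unmoved. Next I'll go to the button and grip its head.

>>> send_rows(increments=[[-3, -14, 0, 0], [-3, -14, 0, 0], [-3, -14, 0, 0], [-3, -14, 0, 0], [-3, -14, 0, 0], [-3, -14, 0, 0], [-3, -14, 0, 0], [-3, -14, 0, 0], [-4, -16, 0, 0], [-4, -15, 0, 0], [0, 0, -15, 0], [0, 0, -15, 0], [0, 0, -15, 0], [0, 0, -15, 0], [0, 0, -12, 0], [0, 0, -8, 0], [0, 0, -4, 0], [0, 0, 0, 0]])

```text
time_s: 14.8
eef_pos: [0.4784, -0.3505, 0.0889]
tcp_rot: [-3.141, 0.0, 0.555]
force: [0.5, 0.1, -0.8]
opening: 0.0857
grip_force: 0.0
```

>>> send_rows(increments=[[0, 0, 0, 0], [0, 0, 0, 0], [0, 0, 0, 0], [0, 0, 0, 0], [0, 0, 0, 0], [0, 0, 0, 0]], fingers=0.8, force=30)

```text
time_s: 15.4
eef_pos: [0.4808, -0.3536, 0.0914]
tcp_rot: [3.133, -0.002, 0.554]
force: [3.2, -4.3, 3.0]
opening: 0.0485
grip_force: 31.0
```

>>> send_rows(increments=[[0, 0, 0, -4], [0, 0, 0, -6], [0, 0, 0, -6], [0, 0, 0, -6], [0, 0, 0, -6], [0, 0, 0, -6], [0, 0, 0, -6], [0, 0, 0, -6], [0, 0, 0, -6], [0, 0, 0, -6], [0, 0, 0, -5], [0, 0, 0, 0]])

```text
time_s: 16.6
eef_pos: [0.4807, -0.3526, 0.0918]
tcp_rot: [3.139, -0.007, -0.543]
force: [0.6, -3.2, 5.2]
opening: 0.0482
grip_force: 31.5
```

>>> send_rows(increments=[[0, 0, 0, 0], [0, 0, 0, 0], [0, 0, 0, 0], [0, 0, 0, 0], [0, 0, 0, 0], [0, 0, 10, 0], [0, 0, 20, 0], [0, 0, 30, 0], [0, 0, 30, 0], [0, 0, 30, 0], [-10, 30, 0, 0], [-10, 40, 0, 0], [-10, 40, 0, 0], [0, 0, 0, 0]], fingers=-1)

```text
time_s: 18.0
eef_pos: [0.4483, -0.2332, 0.21]
tcp_rot: [-3.138, 0.003, -0.536]
force: [0.7, -0.6, 1.1]
opening: 0.0851
grip_force: 0.0
```

```bash
python3 - <<'E'
from h import *
d=grab('scene')
c=np.array([pt(d,u,v) for u in range(370,396) for v in range(248,275) ])
m=c[(c[:,2]>.076)&(c[:,2]<.13)];print(len(m),m.mean(0),np.percentile(m[:,2],[50,80,90,98]))
print(env.get_state()['time_s'])
c=d['color'][180:300,290:430,::-1]
cv2.imwrite('pics/crop7.png',cv2.resize(c,None,fx=5,fy=5,interpolation=cv2.INTER_CUBIC))
E
```

```text
155 [ 0.47581599 -0.35852013  0.10497953] [0.10983914 0.11281604 0.11330144 0.11457071]
18.05
```

View pics/crop7.png

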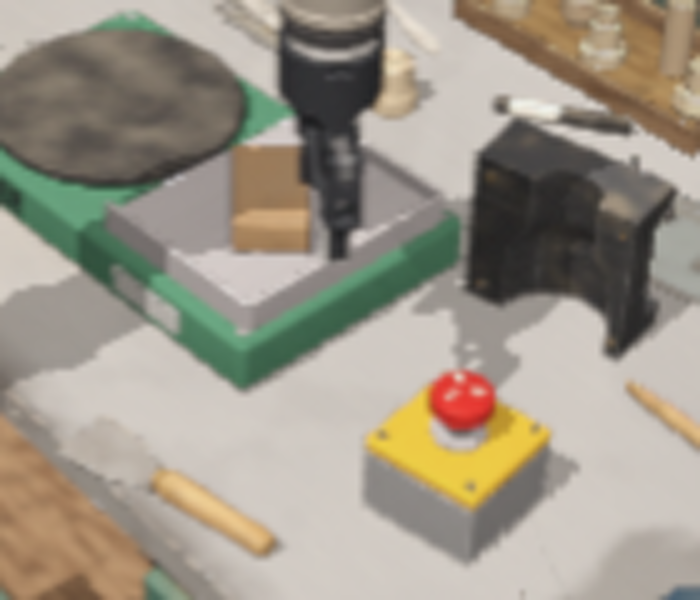

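The crop shows the cap at (462,398), about 6 mm higher at roughly 113.5 mm, with its pointers turned. The block still lies in the tray and the bystanders have not moved, so I'll hand in.

```bash
python3 -c "
from rig import env
print(env.sign_off())"
```

```text
the job is handed in; nothing more can be done
None
```

I latched the button, slid the block into the tray where it lies flat and clear of the disc, and twisted the button so it sprang back up. The bystanders are where they were, and I handed the job in at about 18 s; the sign-off gave no verdict.

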